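Put the balance's check weights back in their holders

TASK

The balance check is over: take the pile of four brass check weights off the balance pan and set each down in the round wooden holder made for it, the largest weight in the largest recess, the next in the next, and so on to the smallest. Each must lie flat on the floor of its own recess; set the weights down without dropping them, and leave the amber dropper bottle standing where it is.

Things in the scene. Friction and masses are not known exactly. Their poses are not given: they have to be found in the camera images.
- weight_largest_mid (a point): Centre (half-way up) of the largest check weight: a plain solid brass disc, 64 mm across and 26 mm high, about 0.66 kg, upright axis z. At the start it is at the bottom of the pile on the balance pan. Loose.
- weight_second_mid (a point): Centre (half-way up) of the second-largest check weight: a plain solid brass disc, 52 mm across and 26 mm high, about 0.43 kg, upright axis z. At the start it is second from the bottom of the pile on the balance pan. Loose.
- weight_third_mid (a point): Centre (half-way up) of the third-largest check weight: a plain solid brass disc, 40 mm across and 26 mm high, about 0.26 kg, upright axis z. At the start it is third from the bottom of the pile on the balance pan. Loose.
- weight_smallest_mid (a point): Centre (half-way up) of the smallest check weight: a plain solid brass disc, 28 mm across and 26 mm high, about 0.13 kg, upright axis z. At the start it is at the top of the pile on the balance pan. Loose.
- recess_largest (a point): Centre of the recess floor of the fixed round dark-wood holder with the largest recess. All four holders are 100 mm across and 16 mm high; this one has a round recess 82 mm across and 6 mm deep with a pale cork lining, so its floor (this point) is 10 mm above the worktop. z is up.
- recess_second (a point): Centre of the recess floor of the fixed round dark-wood holder with the second-largest recess. All four holders are 100 mm across and 16 mm high; this one has a round recess 70 mm across and 6 mm deep with a pale cork lining, so its floor (this point) is 10 mm above the worktop. z is up.
- recess_third (a point): Centre of the recess floor of the fixed round dark-wood holder with the third-largest recess. All four holders are 100 mm across and 16 mm high; this one has a round recess 58 mm across and 6 mm deep with a pale cork lining, so its floor (this point) is 10 mm above the worktop. z is up.
- recess_smallest (a point): Centre of the recess floor of the fixed round dark-wood holder with the smallest recess. All four holders are 100 mm across and 16 mm high; this one has a round recess 46 mm across and 6 mm deep with a pale cork lining, so its floor (this point) is 10 mm above the worktop. z is up.
- pan_top (a point): Centre of the top face of the round dark steel balance pan, 124 mm across, 66 mm above the worktop. The fixed white balance, 200 x 160 mm, stands below it; the weights are piled near the middle of the pan, each on top of the next larger, not quite centred. x points away from the display, z up.
- dropper_mid (a point): Centre (half-way up) of a small amber glass dropper bottle with a black cap, 42 mm across and 85 mm high, 0.11 kg, standing loose on the worktop behind the balance. Not to be disturbed.
There are look-alikes about, which are no part of the job. Leave any green or white look-alike of the part that bears weight_smallest_mid alone.

How it is judged:
By the outcome, as a careful person would: the job done as asked, in the order asked, and still so for the second after the job is handed in, with the robot touching nothing.
It also fails if it takes over 102 s, if anything falls off the work surface, if the arm or the gripper's body presses on something with over 40 N, if the wrist force passes 120 N, or if a joint passes its speed limit or range.

ROBOT

A 7-joint arm with a two-finger parallel gripper is mounted at the origin on the work surface. World frame = base frame: x ahead of the robot, y to its left, z up, the work surface at z = 0. Lengths are in m, angles in rad, forces in N, time in s.
With the tool pointing down it reaches from about 0.425 to 0.875 m from the base axis. Payload 9.9 kg.
Tool frame: the origin (TCP) lies at the very end of the fingers, on their centre line; the grasp point (between the pads) lies 19 mm behind it (grip_depth is the distance from the TCP to the grasp point, in m); z points along the fingers, y is the line along which they close (so a half turn about z gives the same grasp; the last joint's range is limited). The gripper opens to 85 mm and grips with 20 to 120 N. Pads are 22 mm wide; open, the fingers measure 114 mm over their backs; the gripper's body (76 mm by 85 mm) begins 54 mm behind the grasp point. The pads swing forward as they close: fully open they stand 13 mm farther back than shut.
Start: joints at [1.238, 0.576, 0.025, 1.437, -0.015, 1.129, -0.057], TCP at [0.166, -0.654, 0.231] pointing down, gripper open.
Joint ranges: [-2.76, 2.76], [-0.34, 2.15], [-1.52, 1.57], [0.19, 2.46], [-1.09, 4.23], [0.17, 1.99], [-2.82, 2.82]. Speed limits (rad/s): [2.22, 2.22, 3.01, 3.01, 3.14, 3.14, 3.14].

INTERFACE

Orientations are given as a rotation vector (axis times angle).
In Python, from workcell import read_state, grab_frame, job_done, grip_depth gives the robot as it stands.
- The arm moves only by the tool drive_tool, never from a script. Its argument "moves" is text: rows parted by semicolons, each of 5 numbers parted by spaces: the opening, from -1 (shut) to 1 (fully open), so that 0 is half open, then the shift along the tool's x, y, z normalised to -1 to 1, where 1 is 40 mm, then the turn about the tool's z normalised to -1 to 1, where 1 is 0.1 rad. In form: grip tx ty tz twist; .... A call has 1 to 8 rows; each row shifts and turns the commanded pose from where the row before left it, along the tool's axes as they then stand; what a row does not reach is not made up. A row lasts 1/12 s, in which the tool goes at most 41.7 mm and 7.16 degrees, less where a joint would pass 70% of its speed; a pose out of reach is approached as far as the arm can. A call with a number of a shift or a turn outside -1 to 1 is refused whole. A call with a gripper value outside its range is refused whole. The fingers move at their own pace and stop on an object; "squeeze" is the grip in N (left out, the last holds). Time passes only in rows, so rows that do not move let the fingers close. It gives the time, the measured TCP pose, the force, the opening and the grip force at its end, in the units of the state.
- read_state(): the state, without advancing time (a new reading comes with each control period).
- grab_frame(name): name is "side" or "top"; returns a dict with "color" (400x640x3 uint8, red, green, blue), "vertical_fov" (degrees; the focal length in pixels is half the picture's height over the tangent of half this angle, whatever the lens; pixels are square), "cx", "cy" (the principal point, pixels), "distortion" ([k1, k2, p1, p2, k3] as OpenCV has them; the pictures are not rectified), "view" (4x4, takes a point from world to camera coordinates). Camera axes: x right, y up, looking along -z (the intrinsics and any distortion apply to the point x, -y, -z); pixel columns grow to the right and rows downward; lengths in m; the calibration is good to about 2 mm. A picture is of the moment at which its call begins. There is no depth.
- job_done(): hands the job in; it is judged then, once.
The state is a dict: "time": time; "joints": joint angles; "joint_vel": joint speeds; "joint_efforts": joint torques, N m; "tcp_pos": TCP position; "tool_rot": TCP orientation; "force": force on the tool from outside, world axes, zero at the start; "ft_torque": the same for the moment, N m; "finger_gap": opening from 0.0 (shut) to 1.0 (fully open); "grip_force": force on a finger pad.
Only numpy, scipy, OpenCV 4.12 (cv2) and the standard library are available. Lean on these libraries where they do the work, as an engineer would, in place of code of your own. Each camera call takes 0.05 s, during which the arm holds its last target. There are 200 camera calls.

## Working session

There is one attempt and no reset: what is moved stays moved. The work goes in short steps, Python scripts to look and compute and a tool call to move; the robot and the scene stay as the last step left them, time stands still between calls to the robot, and variables do not carry over. Pictures are saved under pics/ and viewed, at most 14 in all, crops included, and the job is handed in when it is done.

Besides the shell and the picture viewer there is one more tool, called after "Call:" as a command line: name --argument value ..., lists and objects as JSON in quotes. drive_tool: Moves the arm, as the interface text tells. Scaled input: -1 to 1 covers 40 mm each way for a shift and 0.1 rad each way for a turn. Its arguments: {"type":"object","properties":{"moves":{"type":"string"},"squeeze":{"type":"number"}},"required":["moves"]}

```bash
ls; mkdir -p pics
cat > h.py <<'E'
import numpy as np, cv2
from workcell import *
def K(f):
    h=f["color"].shape[0]; fl=h/2/np.tan(np.radians(f["vertical_fov"])/2)
    return np.array([[fl,0,f["cx"]],[0,fl,f["cy"]],[0,0,1.]])
def pix(f,u,v,z):
    p=cv2.undistortPoints(np.array([[[u,v]]],float),K(f),np.array(f["distortion"],float))[0,0]
    V=np.array(f["view"]);R=V[:3,:3];c=-R.T@V[:3,3]
    d=R.T@np.array([p[0],-p[1],-1.]); return c+d*(z-c[2])/d[2]
def proj(f,P):
    V=np.array(f["view"]);q=(V[:3,:3]@np.array(P,float).reshape(-1,3).T).T+V[:3,3]
    q=q*[1,-1,-1]
    return cv2.projectPoints(q,np.zeros(3),np.zeros(3),K(f),np.array(f["distortion"],float))[0][:,0]
def save(f,n,box=None,s=1):
    im=f["color"][:,:,::-1]
    if box: im=im[box[1]:box[3],box[0]:box[2]]
    cv2.imwrite("pics/"+n,cv2.resize(im,None,fx=s,fy=s,interpolation=cv2.INTER_CUBIC))
E
python3 - <<'E'
from h import *
import pickle
print(read_state(),grip_depth)
for n in("top","side"):
    f=grab_frame(n);save(f,n+"0.png",s=1.25);pickle.dump(f,open(n+"0.pkl","wb"))
    V=np.array(f["view"]);print(n,-V[:3,:3].T@V[:3,3],V[:3,:3].round(2).tolist(),f["distortion"],K(f)[0,0])
E
```

```text
pics
{'time': 0.0, 'joints': array([ 1.23820701,  0.57656022,  0.02483712,  1.43791367, -0.01499131,
        1.12898852, -0.05649998]), 'joint_vel': array([-0.00189367, -0.00322933,  0.00165866,  0.00100932,  0.00181948,
        0.00172276,  0.00071066]), 'joint_efforts': array([-9.78080789e-05, -7.65769315e+01,  2.25056514e+00, -2.85970652e+01,
        1.52698770e-02,  1.27625556e-02,  9.78292996e-05]), 'tcp_pos': array([ 0.16610066, -0.65377638,  0.2304216 ]), 'tool_rot': array([-3.11566359e+00, -3.89652441e-01,  4.72796484e-04]), 'force': array([ 0.03691751,  0.27559241, -1.1390753 ]), 'ft_torque': array([-0.01485618, -0.05291218, -0.01525191]), 'grip_force': 0.0, 'finger_gap': 1.0002754865164916} 0.0187
top [0.3580942  0.01704661 1.28127156] [[0.02, -1.0, 0.02], [0.98, 0.02, 0.17], [-0.17, 0.02, 0.98]] [-0.00356809  0.          0.          0.          0.        ] 499.7046164266355
side [ 0.37475722 -0.6999242   0.61100595] [[0.97, -0.24, -0.02], [0.15, 0.54, 0.83], [-0.19, -0.8, 0.56]] [0.0043656 0.        0.        0.        0.       ] 395.76023330815747
```

View pics/top0.png

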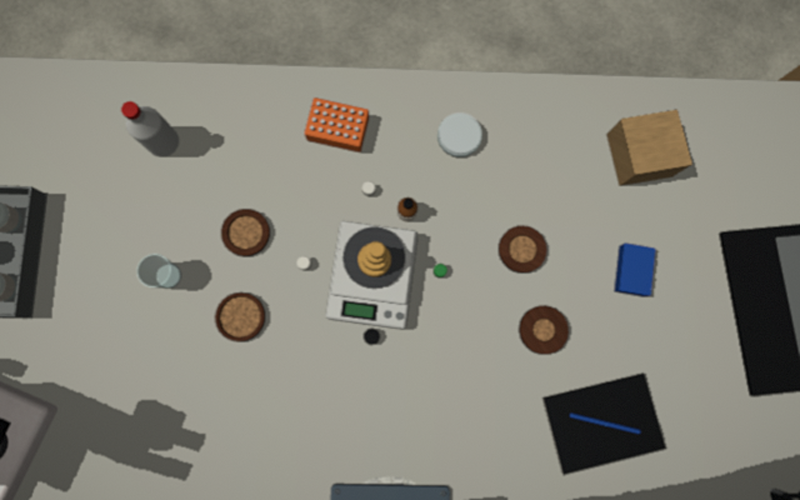

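View pics/side0.png

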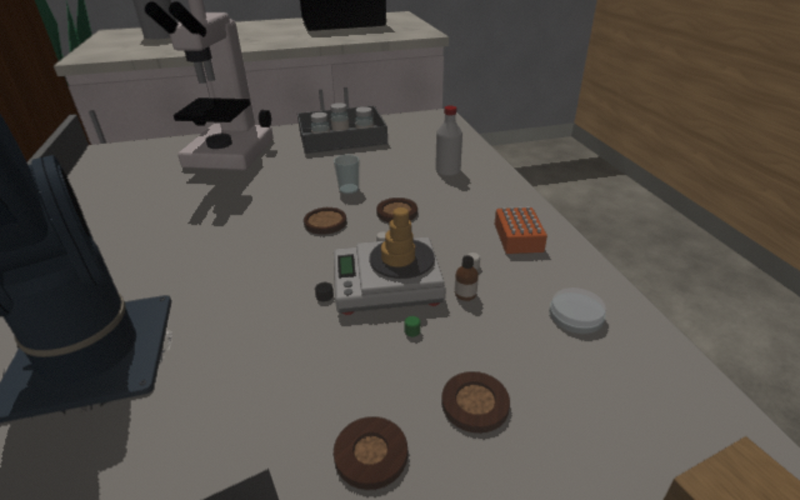

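The top view shows the pile at about (374,258), the bottle at (407,208), and holders at (246,232), (241,317), (523,249) and (544,330), all in 1.25x pixels. The two left holders have the larger recesses. Next I'll enlarge both views.

Run:
```python
from h import *
import pickle
f=pickle.load(open("top0.pkl","rb"));g=pickle.load(open("side0.pkl","rb"))
a=cv2.resize(f["color"][150:280,160:350],None,fx=4,fy=4,interpolation=cv2.INTER_CUBIC)
cv2.imwrite("pics/topc.png",a[:,:,::-1])
save(g,"sidec.png",(260,150,400,250),5.5)
```

```text
(no output)
```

View pics/topc.png

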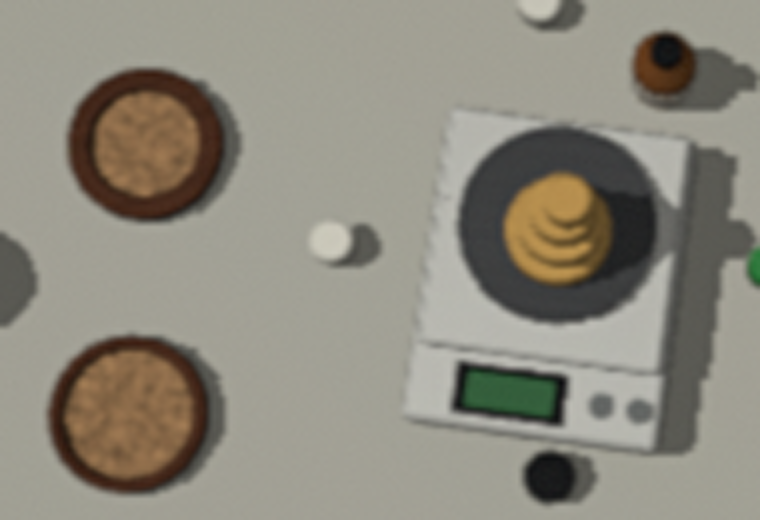

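View pics/sidec.png

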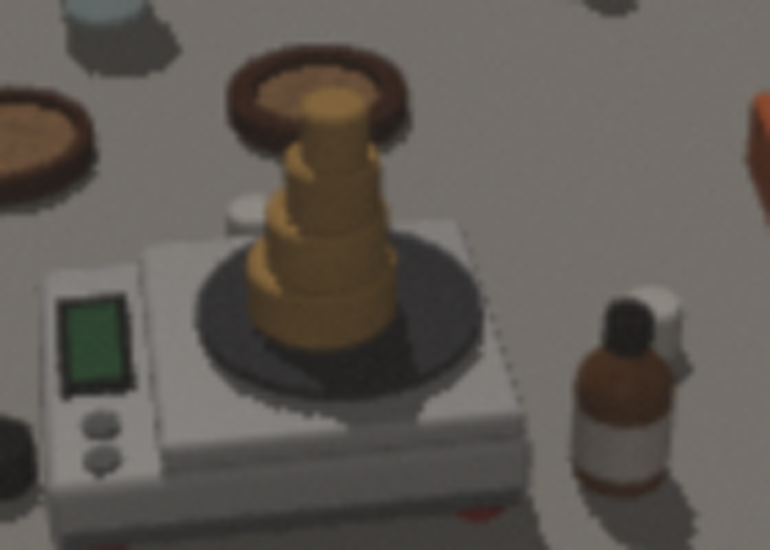

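The crops show the smallest weight's top face at (569,198) in the top crop and (336,105) in the side crop. The largest weight's outline in the top crop is centred near (557,232). I'll compute positions now and check them with overlays.

Run:
```python
from h import *
import pickle
f=pickle.load(open("top0.pkl","rb"));g=pickle.load(open("side0.pkl","rb"))
T=lambda x,y:(160+x/4-.375,150+y/4-.375); S=lambda x,y:(260+x/5.5-.4,150+y/5.5-.4); T0=lambda x,y:(x/1.25-.1,y/1.25-.1)
s=pix(f,*T(569,198),.170);print("small top",s,"side",pix(g,*S(336,105),.170))
L=pix(f,*T(557,232),.092);print("largest",L)
pan=pix(f,*T(558,225),.066);print("pan",pan, "bottle",pix(f,*T(665,50),.085))
H={}
for n,p in dict(second=T(146,145),largest=T(130,414),third=T0(523,249),smallest=T0(544,330)).items():
    H[n]=pix(f,*p,.016);print(n,H[n],np.hypot(*H[n][:2]))
def ring(c,r):
    t=np.linspace(0,2*np.pi,60);return np.c_[c[0]+r*np.cos(t),c[1]+r*np.sin(t),np.full(60,c[2])]
W=[(.032,.092),(.026,.118),(.020,.144),(.014,.170)]
def draw(f,box,sc):
    im=cv2.resize(f["color"][box[1]:box[3],box[0]:box[2]],None,fx=sc,fy=sc,interpolation=cv2.INTER_CUBIC)[:,:,::-1].copy()
    def d(c,r,col):
        q=(proj(f,ring(c,r))-box[:2]+.5)*sc-.5
        cv2.polylines(im,[np.round(q).astype(int)],True,col,1)
    for i,(r,z) in enumerate(W):
        c=L+(s-L)*i/3;c[2]=z;d(c,r,(255,0,255) if i%2 else (255,255,0))
    for n,c in H.items(): d(c,.05,(0,255,0))
    return im
a=draw(f,(255,165,335,245),4.5);b=draw(g,(295,155,375,225),5);c=draw(f,(160,160,320,280),2.5);e=draw(f,(380,160,480,290),2.9)
h=max(x.shape[0] for x in(a,b))
row=lambda x,y:np.hstack([cv2.copyMakeBorder(i,0,max(x.shape[0],y.shape[0])-i.shape[0],0,0,0) for i in(x,y)])
cv2.imwrite("pics/ov1.png",row(a,b));cv2.imwrite("pics/ov2.png",row(c,e))
```

```text
small top [0.55182521 0.03545097 0.17      ] side [0.54996819 0.0315703  0.17      ]
largest [0.54447981 0.04339807 0.092     ]
pan [0.5529276  0.04348157 0.066     ] bottle [ 0.66061905 -0.01972477  0.085     ]
second [0.60646815 0.3104559  0.016     ] 0.6813123221393647
largest [0.43429406 0.30952372 0.016     ] 0.5333069133906377
third [ 0.5862113  -0.26244206  0.016     ] 0.6422768232105376
smallest [ 0.42093938 -0.30284504  0.016     ] 0.5185605852975076
```

View pics/ov1.png

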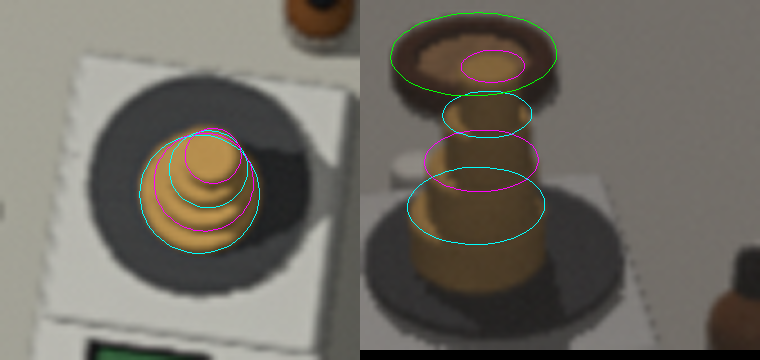

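View pics/ov2.png

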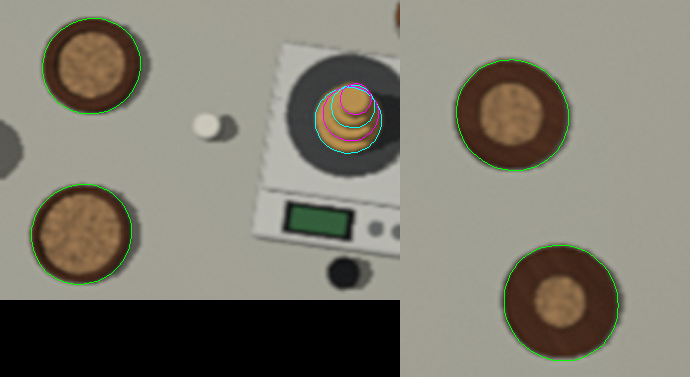

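Both overlays fit the holders and pile outlines well: holder rings coincide with their rims, and the smallest top sits near (0.551, 0.034). Setting out.

Call:
drive_tool --moves "1 0 -0.5 0 0.83;1 0 -0.8 0 0.83;1 0 -0.8 0 0.83;1 0.6 -0.8 0 0;1 0.6 -0.8 0 0;1 0.6 -0.8 0 0;1 0.6 -0.8 0 0;1 0.6 -0.8 0 0" --squeeze 40

```text
time: 0.77
tcp_pos: [0.274, -0.4096, 0.2312]
tool_rot: [-3.141, 0.001, 0.0]
force: [1.7, -0.9, 0.3]
finger_gap: 1.003
grip_force: 0.0
```

Call:
drive_tool --moves "1 0.6 -0.8 0 0;1 0.6 -0.8 0 0;1 0.6 -0.8 0 0;1 0.6 -0.8 0 0;1 0.6 -0.8 0 0;1 0.6 -0.8 0 0;1 0.6 -0.8 0 0;1 0.6 -0.8 0 0"

```text
time: 1.43
tcp_pos: [0.4661, -0.1536, 0.2313]
tool_rot: [3.142, -0.0, -0.0]
force: [0.4, -0.4, 0.1]
finger_gap: 0.996
grip_force: 0.0
```

Call:
drive_tool --moves "1 0.5 -0.8 0 0;1 0.5 -0.8 0 0;1 0.5 -0.8 0 0;1 0.3 -0.8 0 0;1 0 -0.4 0 0;1 0 0 0 0"

```text
time: 1.93
tcp_pos: [0.5378, -0.0062, 0.2308]
tool_rot: [-3.139, -0.01, 0.001]
force: [-1.0, 0.4, -0.5]
finger_gap: 1.004
grip_force: 0.0
```

Call:
drive_tool --moves "1 0.2 -0.5 0 0;1 0.13 -0.5 0 0;1 0 0 0.5 0;1 0 0 0.5 0;1 0 0 0.5 0;1 0 0 0.3 0;1 0 0 0 0;1 0 0 0 0"

```text
time: 2.6
tcp_pos: [0.5502, 0.0277, 0.159]
tool_rot: [3.141, -0.002, -0.003]
force: [-0.3, 0.8, 0.2]
finger_gap: 0.999
grip_force: 0.0
```

Run:
```python
from h import *
print(read_state()["tcp_pos"])
a=grab_frame("side");b=grab_frame("top")
im=np.hstack([cv2.resize(a["color"][100:240,270:390],None,fx=3.3,fy=3.3,interpolation=2),cv2.resize(b["color"][130:270,240:360],None,fx=3.3,fy=3.3,interpolation=2)])
cv2.imwrite("pics/g1.png",im[:,:,::-1])
```

```text
[0.55021973 0.02771284 0.15896466]
```

View pics/g1.png

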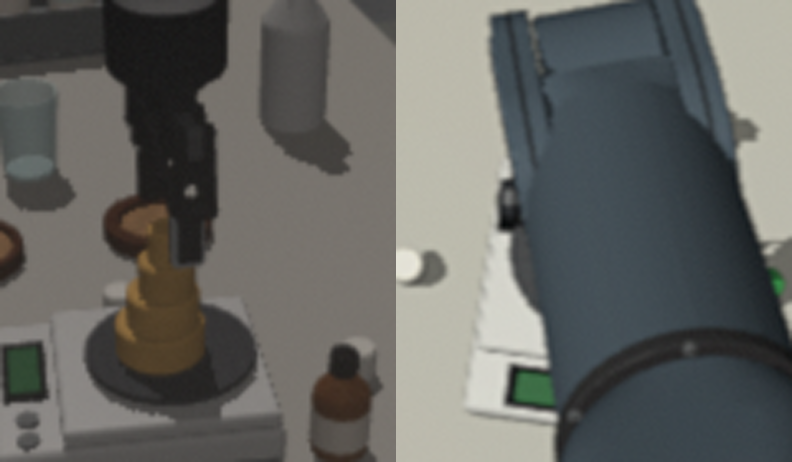

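The side crop shows the near fingertip at (187,265) and the smallest weight's top at about (161,225). I'll check the alignment numerically.

Run:
```python
from h import *
import pickle
g=pickle.load(open("side0.pkl","rb"))
for zb in(0,.007,.013): print((proj(g,[[.5502,.0277-.05,.159+zb],[.5502,.0277-.0425,.159+zb],[.5502,.0277-.057,.159+zb]])-[270,100])*3.3)
print((proj(g,[[.551,.034,.170],[.551,.034,.144]])-[270,100])*3.3)
```

```text
[[188.48176557 282.76970859]
 [185.49042838 276.66807136]
 [191.31302293 288.54480324]]
[[188.38436122 273.50200281]
 [185.37960107 267.43844392]
 [191.22851083 279.24143376]]
[[188.30013845 265.48774883]
 [185.28377577 259.45762079]
 [191.15543333 271.19586008]]
[[167.89392904 224.69021955]
 [168.57228683 257.82935842]]
```

Call:
drive_tool --moves "1 0 -0.1 0.2 0;-1 0 0 0 0;-1 0 0 0 0;-1 0 0 0 0;-1 0 0 0 0;-1 0 0 0 0;-1 0 0 0 0;-1 0 0 0 0"

```text
time: 3.37
tcp_pos: [0.5509, 0.0326, 0.1517]
tool_rot: [-3.141, 0.0, -0.001]
force: [-1.4, -0.3, 4.4]
finger_gap: 0.303
grip_force: 39.4
```

Call:
drive_tool --moves "-1 0 0 -0.2 0;-1 0 0 -0.4 0;-1 0 0 -0.6 0;-1 0 0.2 -0.4 0;-1 -0.1 0.4 0 0;-1 -0.3 0.7 0 0;-1 -0.3 0.7 0 0;-1 -0.3 0.7 0 0"

```text
time: 4.03
tcp_pos: [0.5099, -0.0764, 0.2156]
tool_rot: [3.142, 0.001, -0.0]
force: [0.7, -0.8, -1.5]
finger_gap: 0.308
grip_force: 39.6
```

Call:
drive_tool --moves "-1 -0.3 0.7 0 0;-1 -0.3 0.7 0 0;-1 -0.3 0.7 0 0;-1 -0.3 0.7 0 0;-1 -0.3 0.7 0 0;-1 -0.3 0.7 0 0;-1 -0.2 0.5 0 0;-1 0 0.2 0 0"

```text
time: 4.7
tcp_pos: [0.428, -0.2751, 0.2156]
tool_rot: [3.14, -0.008, -0.002]
force: [-0.5, 0.2, -2.0]
finger_gap: 0.307
grip_force: 39.6
```

Call:
drive_tool --moves "-1 -0.1 0.3 0.3 0;-1 0 0 0.6 0;-1 0 0 0.6 0;-1 0 0 0.3 0;-1 0 0 0 0"

```text
time: 5.12
tcp_pos: [0.4256, -0.2821, 0.1411]
tool_rot: [-3.139, -0.001, 0.006]
force: [-0.5, 0.7, -0.8]
finger_gap: 0.308
grip_force: 39.6
```

Call:
drive_tool --moves "-1 -0.1 0.5 0.3 0;-1 0 0 0.6 0;-1 0 0 0.6 0;-1 0 0 0.6 0;-1 0 0 0.4 0;-1 0 0 0.2 0;-1 0 0 0 0;-1 0 0 0 0"

```text
time: 5.78
tcp_pos: [0.4232, -0.3035, 0.036]
tool_rot: [3.141, 0.0, 0.001]
force: [0.7, 0.5, -1.5]
finger_gap: 0.31
grip_force: 39.6
```

Run:
```python
from h import *
print(read_state()["tcp_pos"],read_state()["force"])
a=grab_frame("side");save(a,"p1.png",(240,290,360,400),5)
```

```text
[ 0.42324109 -0.30352078  0.03603584] [ 0.7396523   0.53757694 -1.51381693]
```

View pics/p1.png

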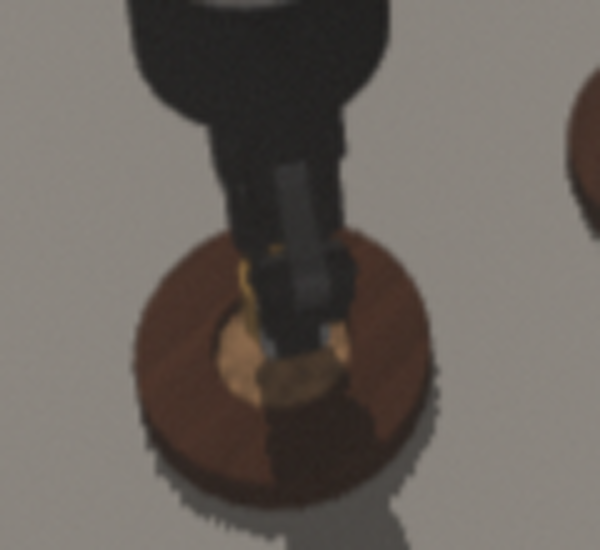

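The side crop shows the smallest weight above the cork of the smallest recess, poking out slightly on the low-x side of the finger, and well within the fit. Lowering it.

Call:
drive_tool --moves "-1 0 0 0.2 0;-1 0 0 0.15 0;-1 0 0 0 0;-1 0 0 0.05 0;-1 0 0 0 0"

```text
time: 6.25
tcp_pos: [0.4225, -0.3034, 0.0191]
tool_rot: [-3.141, 0.0, 0.0]
force: [-0.2, 0.2, -1.3]
finger_gap: 0.311
grip_force: 39.6
```

Call:
drive_tool --moves "-1 0 0 0.03 0;-1 0 0 0 0;-1 0 0 0 0"

```text
time: 6.5
tcp_pos: [0.4227, -0.3035, 0.0181]
tool_rot: [-3.142, 0.0, -0.0]
force: [-0.1, -0.9, -0.3]
finger_gap: 0.309
grip_force: 39.6
```

Call:
drive_tool --moves "-1 0 0 0.03 0;-1 0 0 0 0;-1 0 0 0 0"

```text
time: 6.75
tcp_pos: [0.4227, -0.3036, 0.0177]
tool_rot: [3.141, -0.0, 0.001]
force: [-2.0, 1.3, 10.4]
finger_gap: 0.306
grip_force: 40.8
```

Call:
drive_tool --moves "-0.2 0 0 0 0;0 0 0 0 0;1 0 0 0 0;1 0 0 0 0;1 0 0 -0.3 0;1 0 0 -0.8 0;1 0 0 -1 0;1 0 0 -1 0"

```text
time: 7.42
tcp_pos: [0.4219, -0.303, 0.1417]
tool_rot: [-3.14, 0.0, 0.003]
force: [0.7, -1.2, -0.5]
finger_gap: 1.001
grip_force: 0.0
```

Call:
drive_tool --moves "1 0.2 -0.3 -0.5 0;1 0.2 -0.4 -0.5 0;1 0.2 -0.4 -0.2 0;1 0.2 -0.2 0 0;1 0 0 0 0"

```text
time: 7.83
tcp_pos: [0.4565, -0.2493, 0.189]
tool_rot: [-3.141, -0.005, -0.003]
force: [-0.8, -0.4, 0.1]
finger_gap: 1.0
grip_force: 0.0
```

```bash
cat > look.py <<'E'
from h import *
import sys,pickle
n=sys.argv[1]
print(read_state()["tcp_pos"])
a=grab_frame("side");b=grab_frame("top");pickle.dump((a,b),open(n+".pkl","wb"))
im=np.hstack([cv2.resize(a["color"][160:230,295:375],None,fx=5,fy=5,interpolation=2),cv2.resize(b["color"][165:235,260:340],None,fx=5,fy=5,interpolation=2)])
sm=np.hstack([a["color"][90:400,:400],b["color"][90:400,160:560]])
cv2.imwrite(f"pics/{n}.png",np.vstack([im,cv2.resize(sm,None,fx=.5*2,fy=.5*2)[:240]])[:,:,::-1])
E
python3 look.py k1
```

```text
[ 0.45652549 -0.2493493   0.18897379]
```

View pics/k1.png

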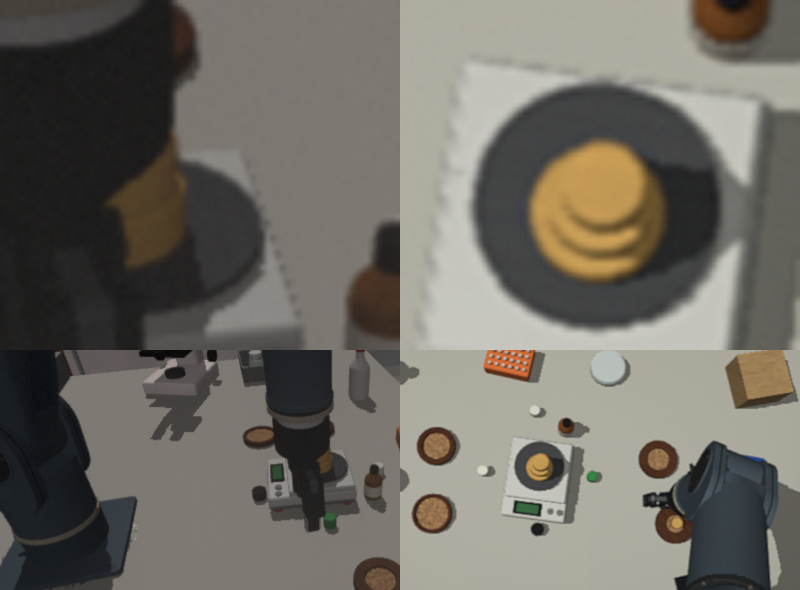

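The top crop shows the third weight's top face centred at about (606,182), the second near (603,202), and the largest near (597,216). The smallest sits in its recess at (677,523).

Run:
```python
from h import *
import pickle
a,b=pickle.load(open("k1.pkl","rb"))
for x,y,z in((206,182,.144),(203,202,.118),(197,216,.092)): print(pix(b,260+x/5-.4,165+y/5-.4,z))
```

```text
[0.55190562 0.03824163 0.144     ]
[0.54674089 0.03987745 0.118     ]
[0.54406099 0.04308551 0.092     ]
```

Call:
drive_tool --moves "1 0.1 -0.4 0 0;1 0.3 -0.8 0 0;1 0.3 -0.9 0 0;1 0.3 -0.9 0 0;1 0.3 -0.9 0 0;1 0.3 -0.9 0 0;1 0.3 -0.9 0 0;1 0.3 -0.8 0 0"

```text
time: 8.6
tcp_pos: [0.5424, 0.0094, 0.1876]
tool_rot: [3.141, -0.002, -0.003]
force: [0.5, -0.5, 0.8]
finger_gap: 1.0
grip_force: 0.0
```

Call:
drive_tool --moves "1 0.1 -0.6 0 0;1 0 0 0 0;1 0 0 0 0"

```text
time: 8.85
tcp_pos: [0.5463, 0.0327, 0.1875]
tool_rot: [3.141, 0.002, -0.004]
force: [-0.0, -0.3, -0.7]
finger_gap: 1.0
grip_force: 0.0
```

Call:
drive_tool --moves "1 0.12 -0.08 0.2 0;1 0 0 0.5 0;1 0 0 0.5 0;1 0 0 0.3 0;1 0 0 0.1 0;1 0 0 0 0;1 0 0 0 0"

```text
time: 9.43
tcp_pos: [0.5516, 0.0346, 0.1249]
tool_rot: [3.141, -0.003, -0.0]
force: [-0.3, 0.1, 0.3]
finger_gap: 1.0
grip_force: 0.0
```

Call:
drive_tool --moves "-1 0 0 0 0;-1 0 0 0 0;-1 0 0 0 0;-1 0 0 0 0;-1 0 0 0 0;-1 0 0 0 0" --squeeze 50

```text
time: 9.93
tcp_pos: [0.5519, 0.0359, 0.1259]
tool_rot: [-3.141, 0.0, -0.002]
force: [-2.1, 0.9, 7.1]
finger_gap: 0.446
grip_force: 49.5
```

Call:
drive_tool --moves "-1 0 0 -0.2 0;-1 0 0 -0.4 0;-1 0 0 -0.6 0;-1 0 0.2 -0.3 0;-1 0 0.4 0 0;-1 0.1 0.7 0 0;-1 0.1 0.7 0 0;-1 0.1 0.7 0 0"

```text
time: 10.6
tcp_pos: [0.5634, -0.0732, 0.1855]
tool_rot: [3.142, 0.001, 0.0]
force: [0.4, 0.7, -2.2]
finger_gap: 0.447
grip_force: 50.9
```

Call:
drive_tool --moves "-1 0.1 0.7 0 0;-1 0.1 0.7 0 0;-1 0.1 0.7 0 0;-1 0.1 0.7 0 0;-1 0.1 0.7 0.3 0;-1 0.1 0.7 0.5 0;-1 0 0.4 0.5 0;-1 0 0 0 0"

```text
time: 11.27
tcp_pos: [0.5842, -0.2609, 0.1291]
tool_rot: [3.141, -0.009, -0.01]
force: [-1.6, -0.1, -2.7]
finger_gap: 0.444
grip_force: 51.0
```

Call:
drive_tool --moves "-1 0.05 0 0.5 0;-1 0 0 0.6 0;-1 0 0 0.6 0;-1 0 0 0.4 0;-1 0 0 0.3 0;-1 0 0 0.1 0;-1 0 0 0 0"

```text
time: 11.85
tcp_pos: [0.5892, -0.2557, 0.0324]
tool_rot: [-3.141, -0.0, 0.002]
force: [-0.5, 0.7, -0.9]
finger_gap: 0.445
grip_force: 51.0
```

Run:
```python
from h import *
print(read_state()["tcp_pos"],read_state()["force"])
a=grab_frame("side");save(a,"p2.png",(320,260,440,360),5)
```

```text
[ 0.5891689  -0.25574853  0.03242131] [-0.51481191  0.70437632 -0.85296244]
```

View pics/p2.png

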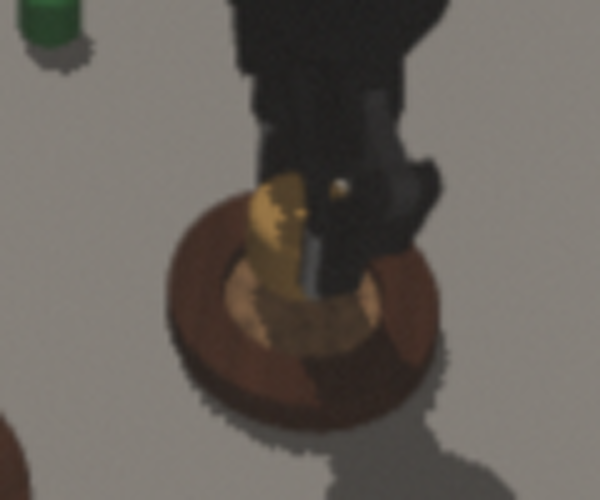

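The side crop shows the third weight above its recess, 6 mm towards +y, with its left edge at (248,210). I'll check its x offset within the grip.

Run:
```python
from h import *
import pickle
g=pickle.load(open("side0.pkl","rb"))
for d in(0,-.004,-.008):
    t=np.linspace(0,6.28,60);q=[]
    for z in(.0245,.0505):
        p=(proj(g,np.c_[.5892+d+.02*np.cos(t),-.2557+.02*np.sin(t),0*t+z])-[320,260])*5
        q.append((p.min(0).round(),p.max(0).round()))
    print(d,q)
```

```text
0 [(array([249., 209.]), array([359., 296.])), (array([253., 161.]), array([365., 248.]))]
-0.004 [(array([239., 211.]), array([349., 299.])), (array([242., 163.]), array([354., 250.]))]
-0.008 [(array([229., 213.]), array([338., 301.])), (array([232., 166.]), array([344., 253.]))]
```

Call:
drive_tool --moves "-1 -0.05 0.16 0 0;-1 0 0 0.15 0;-1 0 0 0.12 0;-1 0 0 0.05 0;-1 0 0 0 0;-1 0 0 0 0"

```text
time: 12.4
tcp_pos: [0.5874, -0.2625, 0.02]
tool_rot: [-3.141, 0.0, 0.0]
force: [-0.9, 0.6, -1.5]
finger_gap: 0.445
grip_force: 51.1
```

Call:
drive_tool --moves "-1 0 0 0.04 0;-1 0 0 0 0;-1 0 0 0 0"

```text
time: 12.65
tcp_pos: [0.5875, -0.2626, 0.0185]
tool_rot: [-3.142, 0.0, 0.0]
force: [-0.2, -0.1, -2.9]
finger_gap: 0.446
grip_force: 51.1
```

Call:
drive_tool --moves "-1 0 0 0.03 0;-1 0 0 0 0;-1 0 0 0 0"

```text
time: 12.9
tcp_pos: [0.5876, -0.2627, 0.0179]
tool_rot: [3.141, -0.0, 0.001]
force: [-2.4, 1.0, 6.1]
finger_gap: 0.445
grip_force: 51.7
```

Call:
drive_tool --moves "-0.1 0 0 0 0;0.2 0 0 0 0;1 0 0 0 0;1 0 0 0 0;1 0 0 -0.3 0;1 0 0 -0.8 0;1 0 0 -1 0;1 0 0 -1 0"

```text
time: 13.57
tcp_pos: [0.5868, -0.2624, 0.1429]
tool_rot: [-3.141, 0.0, 0.002]
force: [0.4, -0.9, 0.0]
finger_gap: 0.996
grip_force: 0.0
```

Call:
drive_tool --moves "1 0 -0.2 -0.8 0;1 0 -0.4 -0.3 0;1 0 -0.4 0 0;1 -0.1 -0.3 0 0;1 0 0 0 0"

```text
time: 13.98
tcp_pos: [0.5825, -0.2063, 0.1844]
tool_rot: [-3.139, -0.006, 0.003]
force: [-0.6, 0.5, -1.4]
finger_gap: 0.999
grip_force: 0.0
```

```bash
python3 look.py k2
```

```text
[ 0.58246732 -0.20633227  0.18441146]
```

View pics/k2.png

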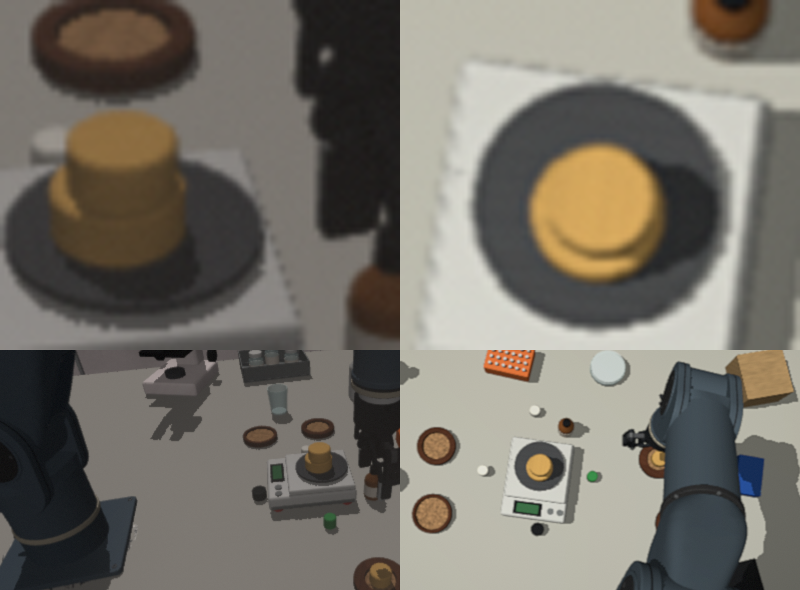

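The second weight's top face is centred at about (600,200) in the top crop and (122,142) in the side crop. The largest is near (598,216).

Run:
```python
from h import *
import pickle
a,b=pickle.load(open("k2.pkl","rb"))
for x,y,z in((200,200,.118),(198,216,.092)): print(pix(b,260+x/5-.4,165+y/5-.4,z))
print(pix(a,295+122/5-.4,160+142/5-.4,.118))
```

```text
[0.54766092 0.04131686 0.118     ]
[0.54407277 0.04260453 0.092     ]
[0.54583929 0.03477903 0.118     ]
```

Call:
drive_tool --moves "1 0 -0.5 0 0;1 -0.2 -0.9 0 0;1 -0.2 -0.9 0 0;1 -0.2 -0.9 0 0;1 -0.2 -0.9 0 0;1 -0.1 -0.9 0 0;1 0 -0.7 0 0;1 0 -0.3 0 0"

```text
time: 14.75
tcp_pos: [0.5468, 0.0334, 0.1844]
tool_rot: [-3.14, -0.006, 0.003]
force: [-0.5, 0.8, 0.5]
finger_gap: 0.997
grip_force: 0.0
```

Call:
drive_tool --moves "1 0 0 0.2 0;1 0 0 0 0;1 0 0 0 0"

```text
time: 15.0
tcp_pos: [0.5471, 0.0271, 0.1762]
tool_rot: [3.14, -0.004, -0.003]
force: [-0.1, 0.5, -0.3]
finger_gap: 1.004
grip_force: 0.0
```

Call:
drive_tool --moves "1 0 -0.25 0.2 0;1 0 0 0.5 0;1 0 0 0.5 0;1 0 0 0.5 0;1 0 0 0.2 0;1 0 0 0.05 0;1 0 0 0 0;1 0 0 0 0"

```text
time: 15.67
tcp_pos: [0.5481, 0.0392, 0.1]
tool_rot: [-3.142, 0.001, -0.002]
force: [-0.5, -0.3, 0.3]
finger_gap: 0.999
grip_force: 0.0
```

Call:
drive_tool --moves "1 0 0 0.09 0;-1 0 0 0 0;-1 0 0 0 0;-1 0 0 0 0;-1 0 0 0 0;-1 0 0 0 0;-1 0 0 0 0;-1 0 0 0 0" --squeeze 60

```text
time: 16.33
tcp_pos: [0.5477, 0.0395, 0.0966]
tool_rot: [-3.141, 0.0, -0.002]
force: [-3.0, 0.4, 8.3]
finger_gap: 0.584
grip_force: 61.5
```

Call:
drive_tool --moves "-1 0 0 -0.2 0;-1 0 0 -0.4 0;-1 0 0 -0.6 0;-1 0 -0.2 -0.3 0;-1 0 -0.4 0 0;-1 0.2 -0.7 0 0;-1 0.2 -0.7 0 0;-1 0.2 -0.7 0 0"

```text
time: 17.0
tcp_pos: [0.5713, 0.1481, 0.1561]
tool_rot: [3.141, -0.002, -0.001]
force: [0.3, 0.4, -4.2]
finger_gap: 0.581
grip_force: 63.8
```

Call:
drive_tool --moves "-1 0.2 -0.7 0 0;-1 0.2 -0.7 0 0;-1 0.2 -0.7 0 0;-1 0.2 -0.7 0 0;-1 0 -0.6 0.3 0;-1 0 -0.4 0.3 0;-1 0 0 0 0;-1 0 0 0 0"

```text
time: 17.67
tcp_pos: [0.6018, 0.2996, 0.1298]
tool_rot: [3.14, 0.003, -0.006]
force: [-0.3, -0.6, -4.3]
finger_gap: 0.581
grip_force: 63.9
```

Call:
drive_tool --moves "-1 0.13 -0.27 0.3 0;-1 0 0 0.6 0;-1 0 0 0.6 0;-1 0 0 0.5 0;-1 0 0 0.3 0;-1 0 0 0.1 0;-1 0 0 0 0;-1 0 0 0 0"

```text
time: 18.33
tcp_pos: [0.6095, 0.3099, 0.0367]
tool_rot: [-3.141, 0.001, -0.002]
force: [-0.4, 0.3, -4.4]
finger_gap: 0.584
grip_force: 63.9
```

Call:
drive_tool --moves "-1 -0.05 0 0.25 0;-1 0 0 0.15 0;-1 0 0 0.1 0;-1 0 0 0 0;-1 0 0 0 0"

```text
time: 18.75
tcp_pos: [0.6067, 0.3101, 0.0156]
tool_rot: [3.141, -0.0, -0.0]
force: [0.3, -0.5, -5.0]
finger_gap: 0.59
grip_force: 64.0
```

Call:
drive_tool --moves "-1 0 0 0.03 0;-1 0 0 0 0;-1 0 0 0 0"

```text
time: 19.0
tcp_pos: [0.607, 0.3102, 0.0148]
tool_rot: [-3.141, 0.0, -0.001]
force: [0.7, -0.1, -2.1]
finger_gap: 0.584
grip_force: 64.1
```

Call:
drive_tool --moves "-1 0 0 0.02 0;-1 0 0 0 0;-1 0 0 0 0"

```text
time: 19.25
tcp_pos: [0.6069, 0.3102, 0.0148]
tool_rot: [-3.141, 0.0, -0.001]
force: [-2.3, -1.6, 6.1]
finger_gap: 0.584
grip_force: 65.0
```

Call:
drive_tool --moves "0.3 0 0 0 0;0.6 0 0 0 0;1 0 0 0 0;1 0 0 0 0;1 0 0 -0.3 0;1 0 0 -0.8 0;1 0 0 -1 0;1 0 0 -0.8 0"

```text
time: 19.92
tcp_pos: [0.607, 0.3103, 0.1327]
tool_rot: [-3.141, 0.0, -0.001]
force: [0.5, 0.1, 0.6]
finger_gap: 0.999
grip_force: 0.0
```

Call:
drive_tool --moves "1 0 0.4 0 0;1 -0.3 0.8 0 0;1 -0.3 0.8 0 0;1 -0.3 0.8 0 0;1 -0.2 0.8 0 0;1 -0.2 0.6 0 0;1 0 0 0 0;1 0 0 0 0"

```text
time: 20.58
tcp_pos: [0.5548, 0.1404, 0.1306]
tool_rot: [3.141, -0.005, 0.001]
force: [0.2, 1.1, 0.2]
finger_gap: 1.0
grip_force: 0.0
```

```bash
sed -i 's/sm=.*/sm=np.hstack([a["color"][150:400,:400],b["color"][150:400,160:560]])/' look.py; python3 look.py k3
```

```text
[0.55481386 0.1404012  0.13063249]
```

View pics/k3.png

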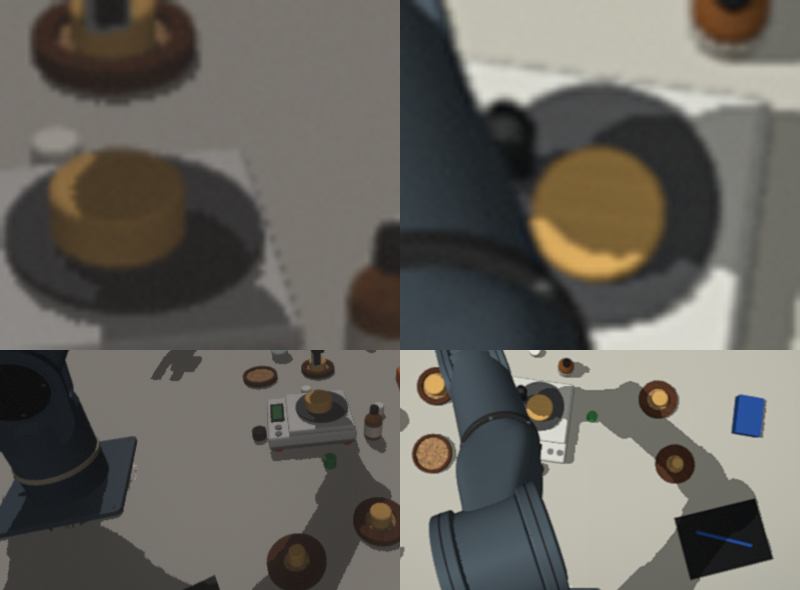

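The three placed weights sit in their recesses. The largest's top face is centred at (598,214) in the top crop and (118,186) in the side crop.

Run:
```python
from h import *
import pickle
a,b=pickle.load(open("k3.pkl","rb"))
print(pix(b,260+198/5-.4,165+214/5-.4,.092),pix(a,295+118/5-.4,160+186/5-.4,.092))
```

```text
[0.54504699 0.04263174 0.092     ] [0.54413442 0.03782618 0.092     ]
```

Call:
drive_tool --moves "1 -0.1 0.4 0 0;1 -0.1 0.7 0 0;1 0 0.7 0 0;1 0 0.5 0 0;1 0 0.2 0 0;1 0 0 0 0;1 0 0 0 0;1 0 0 0 0"

```text
time: 21.35
tcp_pos: [0.547, 0.0445, 0.1298]
tool_rot: [-3.14, -0.004, -0.001]
force: [0.8, 0.1, 0.8]
finger_gap: 1.003
grip_force: 0.0
```

Call:
drive_tool --moves "1 -0.06 0.11 0 0;1 0 0 0.4 0;1 0 0 0.4 0;1 0 0 0.4 0;1 0 0 0.2 0;1 0 0 0.1 0;1 0 0 0 0;1 0 0 0 0"

```text
time: 22.02
tcp_pos: [0.5445, 0.0381, 0.0701]
tool_rot: [-3.141, -0.0, -0.0]
force: [0.1, -0.1, 0.2]
finger_gap: 0.999
grip_force: 0.0
```

Call:
drive_tool --moves "1 0 -0.04 0.03 0;-1 0 0 0 0;-1 0 0 0 0;-1 0 0 0 0;-1 0 0 0 0;-1 0 0 0 0;-1 0 0 0 0;-1 0 0 0 0" --squeeze 80

```text
time: 22.68
tcp_pos: [0.5449, 0.0401, 0.0699]
tool_rot: [-3.141, -0.001, -0.003]
force: [-3.1, 2.1, 11.9]
finger_gap: 0.716
grip_force: 85.1
```

Call:
drive_tool --moves "-1 0 0 -0.2 0;-1 0 0 -0.4 0;-1 0 0 -0.6 0;-1 0 -0.2 -0.3 0;-1 -0.1 -0.4 0 0;-1 -0.3 -0.6 0 0;-1 -0.3 -0.6 0 0;-1 -0.3 -0.6 0 0"

```text
time: 23.35
tcp_pos: [0.5032, 0.1356, 0.1285]
tool_rot: [3.141, -0.002, -0.002]
force: [0.3, 0.9, -7.1]
finger_gap: 0.711
grip_force: 90.1
```

Call:
drive_tool --moves "-1 -0.3 -0.6 0 0;-1 -0.3 -0.6 0 0;-1 -0.3 -0.6 0 0;-1 -0.3 -0.6 0 0;-1 -0.3 -0.6 0 0;-1 -0.1 -0.4 0 0;-1 0 0 0 0;-1 0 0 0 0"

```text
time: 24.02
tcp_pos: [0.4395, 0.2719, 0.1284]
tool_rot: [3.141, 0.003, -0.001]
force: [0.3, -1.3, -6.3]
finger_gap: 0.713
grip_force: 90.1
```

Call:
drive_tool --moves "-1 -0.07 -0.45 0.2 0;-1 -0.07 -0.45 0.4 0;-1 0 0 0.5 0;-1 0 0 0.5 0;-1 0 0 0.4 0;-1 0 0 0.3 0;-1 0 0 0 0;-1 0 0 0 0"

```text
time: 24.68
tcp_pos: [0.4348, 0.3059, 0.0362]
tool_rot: [3.14, -0.003, -0.002]
force: [-0.3, 0.2, -6.7]
finger_gap: 0.709
grip_force: 90.0
```

Call:
drive_tool --moves "-1 0 -0.08 0.2 0;-1 0 0 0.15 0;-1 0 0 0.1 0;-1 0 0 0 0;-1 0 0 0 0"

```text
time: 25.1
tcp_pos: [0.4346, 0.3104, 0.0184]
tool_rot: [3.141, -0.0, -0.0]
force: [0.1, -0.5, -6.9]
finger_gap: 0.71
grip_force: 90.0
```

Call:
drive_tool --moves "-1 0 0 0.06 0;-1 0 0 0.04 0;-1 0 0 0 0;-1 0 0 0 0"

```text
time: 25.43
tcp_pos: [0.4347, 0.3105, 0.0145]
tool_rot: [3.142, -0.0, -0.0]
force: [-0.4, -0.5, -6.2]
finger_gap: 0.713
grip_force: 90.1
```

Call:
drive_tool --moves "-1 0 0 0.03 0;-1 0 0 0 0;-1 0 0 0 0"

```text
time: 25.68
tcp_pos: [0.4348, 0.3106, 0.014]
tool_rot: [-3.141, 0.0, -0.001]
force: [-2.8, -2.5, 6.3]
finger_gap: 0.714
grip_force: 91.4
```

Contact at the predicted height. Releasing and retreating.

Call:
drive_tool --moves "0.6 0 0 0 0;0.8 0 0 0 0;1 0 0 0 0;1 0 0 0 0;1 0 0 -0.3 0;1 0 0 -0.8 0;1 0 0 -1 0;1 0 0 -1 0"

```text
time: 26.35
tcp_pos: [0.4342, 0.3102, 0.1382]
tool_rot: [3.141, -0.0, -0.002]
force: [1.2, 0.8, 0.5]
finger_gap: 1.0
grip_force: 0.0
```

Call:
drive_tool --moves "1 0.3 0 -0.8 0;1 0.4 0.5 -0.3 0;1 0.4 0.7 0 0;1 0.4 0.7 0 0;1 0.4 0.7 0 0;1 0 0.3 0 0;1 0 0 0 0;1 0 0 0 0"

```text
time: 27.02
tcp_pos: [0.5106, 0.1942, 0.1813]
tool_rot: [-3.141, 0.003, 0.0]
force: [-0.1, 0.3, -0.3]
finger_gap: 0.997
grip_force: 0.0
```

Run:
```python
from h import *
print(read_state()["tcp_pos"],read_state()["force"])
a=grab_frame("side");b=grab_frame("top")
im=np.vstack([cv2.resize(a["color"][130:400,220:480],(520,540),interpolation=2)[:300],cv2.resize(b["color"][140:290,160:480],None,fx=1.9,fy=1.9,interpolation=2)[:285,:520]])
im2=np.hstack([cv2.resize(a["color"][140:400,220:460],None,fx=1.6,fy=1.6,interpolation=2)[:416,:384],cv2.resize(b["color"][150:360,160:480],None,fx=1.29,fy=1.98,interpolation=2)[:416,:412]])
cv2.imwrite("pics/fin.png",im2[:,:,::-1])
```

```text
[0.51064384 0.19421718 0.18128713] [-0.08597339  0.25823394 -0.33528977]
```

View pics/fin.png

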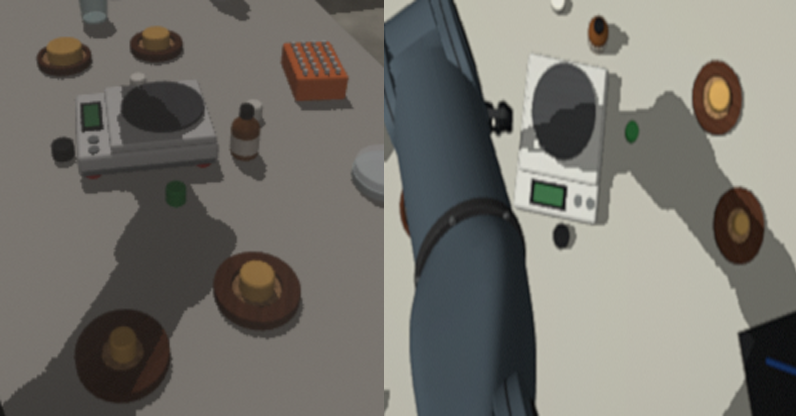

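The final side view shows all four weights flat in their recesses, at (65,52), (156,38), (257,283) and (123,345). The bottle is still standing at (246,130), so I'm handing the job in.

```bash
python3 -c "
from workcell import *
print(job_done())"
```

```text
the job is handed in; nothing more can be done
None
```

All four brass weights lie flat in their matching holders, set down without dropping, and the dropper bottle still stands where it was; I handed the job in at about 27 s of the 102 s allowed.

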